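Tuck the edging strip under the flap of the mounting board and hold it flat

ROBOT

A 7-joint arm with a two-finger parallel gripper is mounted at the origin on the work surface. World frame = base frame: x ahead of the robot, y to its left, z up, the work surface at z = 0. Lengths are in m, angles in rad, forces in N, time in s.
With the tool pointing down it reaches from about 0.4 to 0.9 m from the base axis. Payload 5.5 kg.
Tool frame: the origin (TCP) lies midway between the tips of the shut fingers; the grasp point (between the pads) lies 19 mm behind it (manip.grip_depth is the distance from the TCP to the grasp point, in m); z points along the fingers, y is the line along which they close (so a half turn about z gives the same grasp; the last joint's range is limited). The gripper opens to 92 mm and grips with 3 to 60 N. Pads are 19 mm wide; open, the fingers measure 130 mm over their backs; the gripper's body (75 mm by 190 mm) begins 47 mm behind the grasp point.
Start: joints at [1.586, 0.501, -0.427, 1.55, 0.221, 1.138, -0.21], TCP at [0.159, -0.63, 0.227] pointing down, gripper open.
Joint ranges: [-2.88, 2.88], [-0.31, 2.03], [-1.54, 1.56], [0.2, 2.42], [-1.41, 4.55], [0.19, 2.02], [-2.57, 2.57]. Speed limits (rad/s): [2.57, 2.57, 3.14, 3.14, 3.14, 3.14, 3.14].

INTERFACE

Orientations are given as a unit quaternion [x, y, z, w].
In Python, from bench import manip, effector, viewer gives the robot as it stands. Calls block until the motion is done:
- manip.move_pose(position, orientation): joint-space move of the TCP to a pose.
- manip.servo_line(position, ori=None, vel=0.15): straight line of the TCP; ori=None keeps the orientation; vel is the mean speed in m/s.
- manip.movej(angles): joint-space move.
- effector.open_jaws() and effector.close(f_grip=None): open the fingers fully, or close them until they stop; f_grip is the grip in N (None keeps the last).
- manip.sleep(seconds).
- manip.solve_ik(position, orientation): joint angles nearest the present ones, or None.
- viewer.get_image(name): name is "scene" or "top" or "wrist"; returns the picture (480x640x3 uint8, red, green, blue); there is no depth.
- viewer.get_calibration(name): a dict with "vfov" (degrees; the focal length in pixels is half the picture's height over the tangent of half this angle, whatever the lens; pixels are square), "cx", "cy" (the principal point, pixels), "eye" and "attitude" of the camera in the world. Camera axes: x right, y down, z forward; pixel columns grow to the right and rows downward; lengths in m; the calibration is good to about 2 mm. A picture is of the moment at which its call begins: read the wrist's pose just before it. get_calibration takes no time and is no camera call; for the wrist camera it gives the pose at the moment of the call.
A pose or a line that the arm cannot do raises manip.PlanningError and nothing moves.
- manip.hand_in(): hands the job in; it is judged then, once.
Readings, each from a call of its own:
- manip.current_clock(): time.
- manip.current_q(): joint angles.
- manip.current_joint_velocities(): joint speeds.
- manip.current_tau(): joint torques, N m.
- manip.current_tool_pos(): TCP position.
- manip.current_tcp_rot(): TCP orientation.
- manip.current_force(): force on the tool from outside, world axes, zero at the start.
- manip.current_wrist_torque(): the same for the moment, N m.
- manip.current_finger_gap(): finger opening in m.
- manip.current_gripper_force(): force on a finger pad.
Only numpy, scipy, OpenCV 4.12 (cv2) and the standard library are available. Lean on these libraries where they do the work, as an engineer would, in place of code of your own. Each camera call takes 0.05 s, during which the arm holds its last target. There are 200 camera calls.

TASK

On the conservation bench, lift the separator panel out of its two posts on the mounting board and stand it on edge in the free, felt-lined slot of the wooden rack. Then take the aluminium edging strip, tuck its thin front edge about 30 mm under the plywood flap of the board, square and centred, without lifting the flap, and finish while still holding the strip pressed firmly (about 10 N) flat on the board: do not let go. Leave everything else on the bench where it is.

Things in the scene. Friction and masses are not known exactly. Their poses are not given: they have to be found in the camera images.
- board: grey mounting board fixed to the table, 270 (x) x 200 (y) x 18 thick (mm throughout), from x = -150 to +120. Origin: on the table plane directly below the flap's front lip, mid width; +x points from the open working area into the space under the flap, z up. A plywood flap lies over its +x part and two slotted posts stand in front of the flap
- lip (a point): point on the board's top face (18 above the table) directly below the middle of the flap's front lip; axes as board. The flap's underside is 8 above it: a mouth 8 high and 146 wide (y), between cheeks that carry the flap at y = +-73 to +-85, open behind for over 100 in +x
- flap (a joint): hinge angle of the plywood flap, rad: 0 resting, grows as its front lip is lifted (0.01 rad = 1 mm at the lip). The flap is 104 deep (x) x 170 wide x 5 thick, 180 g, from its free front lip at x = 0 of the board to the hinge at x = +104, and swings up freely
- post_slot (a point): point on the board's top face midway between the two slotted wooden posts, 30 mm in front of the lip. The posts stand at y = +-72 to +-100 (144 clear between them), 30 high above the board, 23 deep in x, each with an 11 wide slot for an end of the separator; axes as board
- separator: brown wooden panel, 6 thick (x) x 170 wide (y) x 90 high (z), about 110 g. Origin: middle of its lower edge. It starts upright in the two posts on the board, lower edge on the board, closing off the mouth under the flap
- rack: wooden rack fixed to the table, 150 (x) x 160 (y), with three slots along its y at x = -50, 0, +50: 12 wide, open at the ends, 45 deep, floor 8 above the table, walls 150 long, tops 53 above the table. Origin: middle of its underside. Two slots hold other panels; which one is free varies
- felt: thin grey felt liner on the floor of the free slot. Origin: centre of that slot's floor, 8 above the table; the slot runs along its y, z up
- strip: aluminium edging strip: a flat plate 80 (x) x 120 (y) x 4 thick with an upright rib on it, 8 thick (x) x 80 long (y), centred at x = -30, its top 38 above the plate's underside; about 250 g. Origin: middle of the plate's underside. The thin front edge is at x = +40. Lies flat on the table at the start
- strip_edge (a point): middle of the strip's thin front edge, on the underside of the plate; axes as strip
- rib_top (a point): middle of the top of the strip's rib
- panel_a: one of the two panels already in the rack: plywood, 6 thick x 150 wide x 75 high; leave it alone. Origin: centre of its underside
- panel_b: the other panel already in the rack: aluminium, 6 thick x 140 wide x 68 high; leave it alone. Origin: centre of its underside
- weight_a: bystander: dark steel knobbed weight, 48 across, 78 high. Origin: centre of its underside
- weight_b: bystander: second weight, same as the first. Origin: centre of its underside
- brush: bystander: flat brush lying down, 190 long along its x
- tweezers: bystander: closed steel tweezers, 130 long along its x, 10 wide, 6 high. Origin: centre of its underside
- eraser: bystander: white eraser 50 x 25 x 16. Origin: centre of its underside
- paste_jar: bystander: jar, 60 across, 70 high. Origin: centre of its underside
- stone_bar: bystander: marble bar 50 x 110 x 30. Origin: centre of its underside

How it is judged:
By the outcome, as a careful person would: the job done as asked, in the order asked, and still so for the second after the job is handed in, while the arm keeps its last pose, push and grip.
It also fails if it takes over 64 s, if anything falls off the work surface, if the arm or the gripper's body presses on something with over 40 N, if the wrist force passes 120 N, or if a joint passes its speed limit or range.

## Working session

There is one attempt and no reset: what is moved stays moved. The work goes in short steps, each a Python script; the robot and the scene stay as the last script left them, time stands still between calls to the robot, and variables do not carry over. Pictures are saved under pics/ and viewed, at most 10 in all, crops included, and the job is handed in when it is done.

```bash
mkdir -p pics; ls
python3 - <<'E'
from bench import manip, viewer
import cv2
for n in ["scene","top","wrist"]:
    im=viewer.get_image(n); c=viewer.get_calibration(n); print(n,c)
    cv2.imwrite(f"pics/{n}0.png",im[:,:,::-1])
print(manip.current_clock(), manip.current_tcp_rot(), manip.current_tool_pos(), manip.grip_depth)
E
```

```text
pics
scene {'vfov': 42.99621899003677, 'cx': 312.15362189955454, 'cy': 237.68388484234953, 'eye': array([1.05568848, 0.51355226, 1.06366828]), 'attitude': array([ 0.34235529,  0.88975326, -0.27910895, -0.11502255])}
top {'vfov': 54.55675528759103, 'cx': 319.0039552360743, 'cy': 240.4842809179097, 'eye': array([0.3786117 , 0.02576199, 0.98628326]), 'attitude': array([-0.69400864,  0.71334369, -0.07142932,  0.06626188])}
wrist {'vfov': 60.99612545642093, 'cx': 320.55935443039624, 'cy': 234.10387580839975, 'eye': array([ 0.23030686, -0.61127219,  0.38484714]), 'attitude': array([ 0.78186169, -0.60847929, -0.08385844,  0.1068317 ])}
0.15 [ 9.92329242e-01  1.23620832e-01 -7.62804581e-05 -7.48322042e-04] [ 0.15927041 -0.62963948  0.22591183] 0.0188
```

View pics/top0.png

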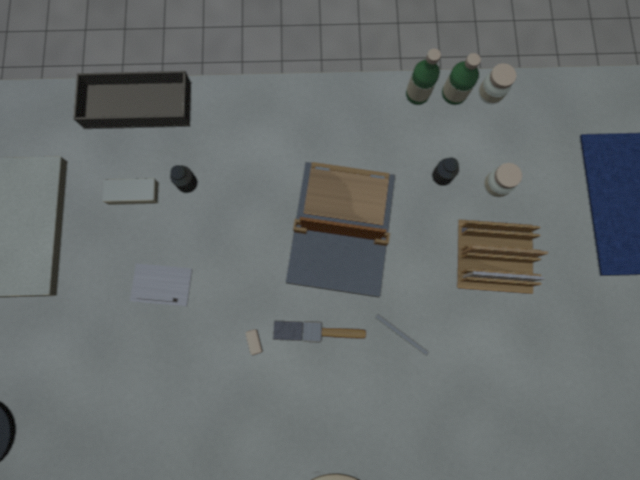

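View pics/scene0.png

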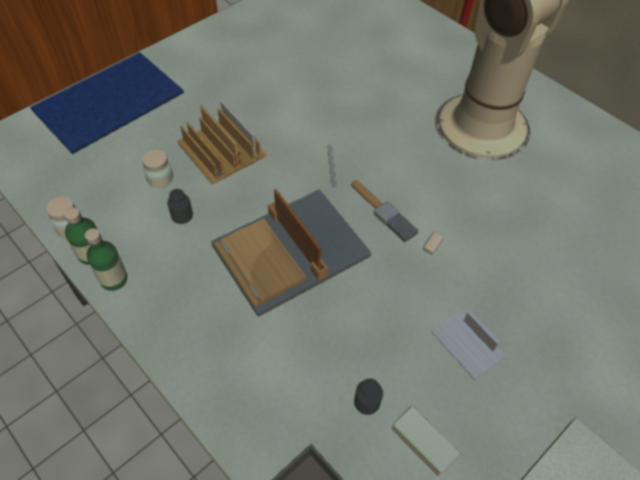

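The top view shows the board at about (340,230), with the separator along row 228 and the flap above it. The strip is at (162,284) with its rib on the lower side, and the rack is at (498,256). I need zoomed crops for the free slot and the corners.

```bash
cat > h.py <<'E'
import numpy as np, cv2
from scipy.spatial.transform import Rotation as R
def ray(c,uv):
    f=240/np.tan(np.radians(c["vfov"])/2)
    d=np.array([(uv[0]-c["cx"])/f,(uv[1]-c["cy"])/f,1.])
    return np.array(c["eye"]), R.from_quat(c["attitude"]).apply(d)
def onz(c,uv,z):
    e,d=ray(c,uv); return e+d*(z-e[2])/d[2]
def pix(c,p):
    f=240/np.tan(np.radians(c["vfov"])/2)
    q=R.from_quat(c["attitude"]).inv().apply(np.asarray(p)-c["eye"]); return q[:2]/q[2]*f+[c["cx"],c["cy"]]
def crop(im,x,y,w,h,s): return cv2.resize(im[y:y+h,x:x+w],None,fx=s,fy=s,interpolation=cv2.INTER_CUBIC)
E
python3 - <<'E'
import cv2,numpy as np
from h import crop
t=cv2.imread("pics/top0.png");s=cv2.imread("pics/scene0.png")
a=np.hstack([crop(t,450,210,100,100,3),crop(s,170,95,100,100,3)]) 
b=np.hstack([crop(t,120,250,80,100,3),crop(t,280,155,120,100,3)])
out=np.vstack([a,cv2.resize(b,(600,300))])
out=np.clip(out*1.5,0,255).astype(np.uint8)
cv2.imwrite("pics/c1.png",out)
E
```

```text
(no output)
```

View pics/c1.png

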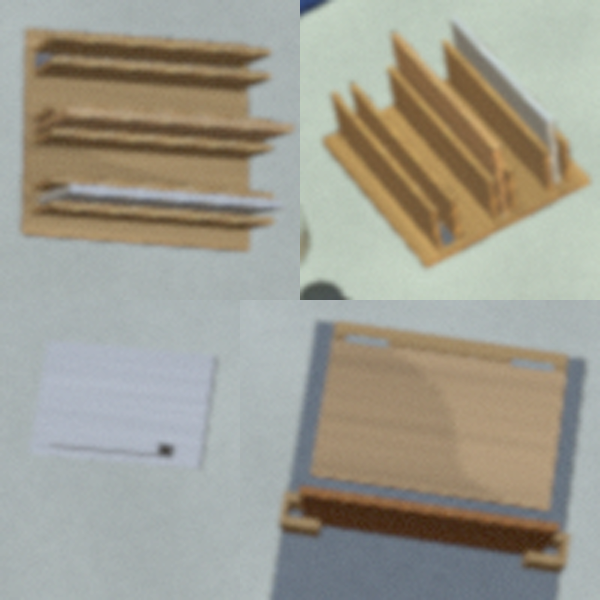

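Free slot: the far one (world +x), where the grey felt shows and there is no panel. The plywood panel is in the middle slot and the aluminium one in the near slot. Next I get coarse poses, then close wrist views.

```bash
cat >> h.py <<'E'
def down(yaw):  # tool z down, tool y at angle yaw in world
    y=np.array([np.cos(yaw),np.sin(yaw),0]); z=np.array([0,0,-1.]); x=np.cross(y,z)
    return R.from_matrix(np.c_[x,y,z])
E
python3 - <<'E'
import numpy as np
from h import *
from bench import manip,viewer
c=viewer.get_calibration("top"); np.set_printoptions(precision=4,suppress=True)
r=lambda u,v:(450+u/3,210+v/3); s=lambda u,v:(120+u/2.5/ (1),250+v/3)
sx=600/600 
b=lambda u,v:(280+(u-240)/3,155+(v-300)/3); st=lambda u,v:(120+u/3,250+(v-300)/3)
for n,f,z,P in [("rack",r,.008,[(25,30),(22,235),(248,250)]),("midslot wall L/R tops far",r,.053,[(40,42),(270,53),(40,58),(270,75)]),
 ("flapfront/back",b,.031,[(311,472),(550,508),(333,322),(567,357)]),("septop",b,.108,[(300,488),(560,525)]),("strip",st,.004,[(45,345),(217,357),(32,455),(202,467)]),
 ("board",lambda u,v:(u,v),.018,[(305,163),(395,175),(288,285),(380,295)])]:
    print(n,*[onz(c,f(*p),z)[:3] for p in P])
w=viewer.get_calibration("wrist");T=R.from_quat(manip.current_tcp_rot())
print(T.inv().apply(w["eye"]-manip.current_tool_pos()), (T.inv()*R.from_quat(w["attitude"])).as_matrix())
for P in [(.5,0,.25),(.45,.25,.2),(.45,-.35,.25),(.5,-.25,.25)]:
  for yaw in (0,np.pi):
    print(P,yaw,manip.solve_ik(list(P),list(down(yaw).as_quat())))
E
```

```text
rack [ 0.6088 -0.2869  0.008 ] [ 0.4614 -0.2721  0.008 ] [ 0.4465 -0.4295  0.008 ]
midslot wall L/R tops far [ 0.5895 -0.2821  0.053 ] [ 0.5775 -0.4395  0.053 ] [ 0.5782 -0.2811  0.053 ] [ 0.5621 -0.4376  0.053 ]
flapfront/back [0.6288 0.0469 0.031 ] [ 0.5982 -0.1204  0.031 ] [0.74   0.0286 0.031 ] [ 0.7091 -0.1387  0.031 ]
septop [0.5982 0.0525 0.108 ] [ 0.5691 -0.1145  0.108 ]
strip [0.53   0.4082 0.004 ] [0.5181 0.2864 0.004 ] [0.4527 0.4135 0.004 ] [0.4411 0.2949 0.004 ]
board [0.7437 0.0418 0.018 ] [ 0.711 -0.154  0.018] [0.4771 0.0831 0.018 ] [ 0.4512 -0.1073  0.018 ]
[ 0.0734 -0.0006 -0.1589] [[ 0.0001 -0.9631 -0.2691]
 [ 1.     -0.      0.0004]
 [-0.0004 -0.2691  0.9631]]
(0.5, 0, 0.25) 0 [ 0.8131  0.3221 -1.0294  1.8806  0.3077  1.1101 -0.3331]
(0.5, 0, 0.25) 3.141592653589793 [-1.1398  0.5941  1.4902  1.9338 -0.6342  1.2278 -2.5652]
(0.45, 0.25, 0.2) 0 [ 0.417   0.6009 -1.2948  1.8981  0.6395  1.1472 -1.1198]
(0.45, 0.25, 0.2) 3.141592653589793 [ 0.417   0.6009 -1.2948  1.8981  0.6395  1.1472  2.0218]
(0.45, -0.35, 0.25) 0 [ 1.2776  0.4257 -0.8587  1.7209  0.3486  1.156   0.3201]
(0.45, -0.35, 0.25) 3.141592653589793 [-0.2161  0.5198  1.1358  1.7687 -0.5076  1.1854 -2.0724]
(0.5, -0.25, 0.25) 0 [ 1.1664  0.442  -0.9718  1.7455  0.3946  1.1652  0.0795]
(0.5, -0.25, 0.25) 3.141592653589793 [-0.4312  0.4917  1.1366  1.7955 -0.4838  1.1702 -2.2842]
```

```bash
cat > mv.py <<'E'
from bench import manip,effector,viewer
from h import *
import pickle
def shot(n):
    c=viewer.get_calibration("wrist"); im=viewer.get_image("wrist"); 
    cv2.imwrite(f"pics/{n}.png",im[:,:,::-1]); pickle.dump(c,open(f"pics/{n}.pkl","wb")); return c
def go(x,y,z,yaw): manip.move_pose([x,y,z],list(down(yaw).as_quat()))
def line(x,y,z,yaw=None,vel=.15): manip.servo_line([x,y,z],None if yaw is None else list(down(yaw).as_quat()),vel)
def st(): 
    np.set_printoptions(precision=4,suppress=True)
    print("t",round(manip.current_clock(),2),"p",np.array(manip.current_tool_pos()),"F",np.array(manip.current_force()),"gap",round(manip.current_finger_gap(),4))
E
python3 - <<'E'
from mv import *
st(); go(.53,-.33,.25,-.095); manip.sleep(.3); shot("w_rack"); st()
go(.58,-.01,.25,-.18); manip.sleep(.3); shot("w_board"); st()
a=cv2.imread("pics/w_rack.png");b=cv2.imread("pics/w_board.png")
h=np.vstack([cv2.resize(a,(400,300)),cv2.resize(b,(400,300))])
cv2.imwrite("pics/c2.png",np.hstack([a,cv2.resize(b,(640,480))])[:,:1280])
E
```

```text
t 0.15 p [ 0.1593 -0.6296  0.2259] F [-0.0046 -0.1048 -0.2746] gap 0.0917
t 2.24 p [ 0.5297 -0.3304  0.2499] F [0.8482 0.1304 0.6189] gap 0.0917
t 3.83 p [ 0.58   -0.0108  0.2499] F [-0.055   0.0044  0.1268] gap 0.0915
```

View pics/w_rack.png

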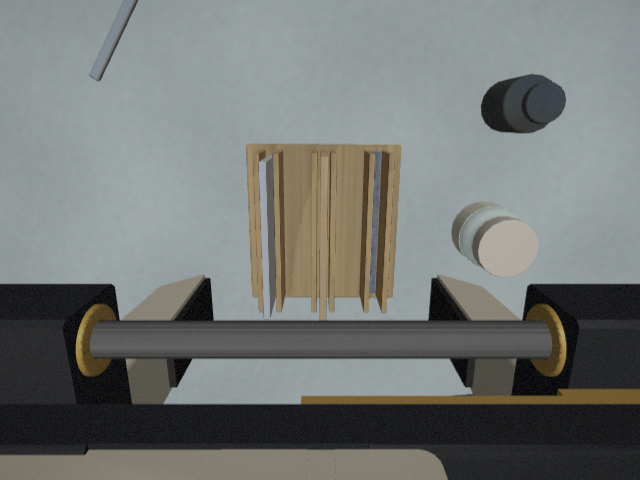

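View pics/w_board.png

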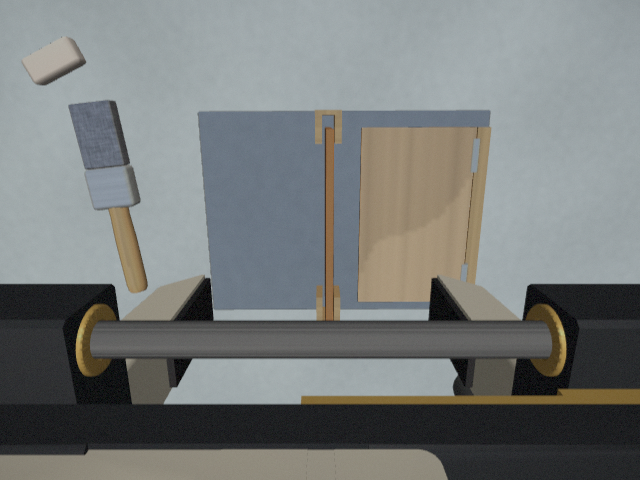

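The wrist views show three things:
- The free slot is at columns 366–388 (felt at 374–380).
- The separator top is at columns 325–334, with its end at row 127.
- The flap lip is at column ~359, rows 127–301, and the board spans rows 110–309.

I fit the edges numerically.

```bash
cat >> h.py <<'E'
def edge(g,axis,lo,hi,pos,sign=0,ch=None):
    """subpixel strongest gradient along columns (axis='u') in [lo,hi] for rows pos (or vice versa); returns Nx2 uv, robust line fit"""
    g=cv2.GaussianBlur(g.astype(np.float32),(3,3),0); P=[]
    for p in pos:
        l=g[p,lo:hi] if axis=='u' else g[lo:hi,p]
        d=np.gradient(l); d=np.abs(d) if sign==0 else d*sign
        k=int(np.argmax(d[1:-1]))+1
        a,b,c=d[k-1:k+2]; o=.5*(a-c)/(a-2*b+c) if a-2*b+c else 0
        q=lo+k+o; P.append((q,p) if axis=='u' else (p,q))
    P=np.array(P); i=0 if axis=='u' else 1
    m=np.ones(len(P),bool)
    for _ in range(4):
        k=np.polyfit(P[m,1-i],P[m,i],1); r=P[:,i]-np.polyval(k,P[:,1-i]); m=np.abs(r)<max(.4,1.5*np.median(np.abs(r)))
    f=lambda t: np.array([np.polyval(k,t),t]) if axis=='u' else np.array([t,np.polyval(k,t)])
    return f,m.sum(),np.std(r[m])
E
python3 - <<'E'
from h import *; import pickle
np.set_printoptions(precision=4,suppress=True,linewidth=180)
a=cv2.imread("pics/w_rack.png");ca=pickle.load(open("pics/w_rack.pkl","rb"))
b=cv2.imread("pics/w_board.png");cb=pickle.load(open("pics/w_board.pkl","rb"))
for r in (170,220,270): print(r,a[r,355:405,2], '\nB-R',a[r,355:405,0].astype(int)-a[r,355:405,2])
rb=b[:,:,2].astype(int)-b[:,:,0]
def show(n,e,t,z):
    f,k,s=e; p=[onz(cb,f(x),z) for x in t]; d=p[1]-p[0]; print(n,k,round(s,2),f(t[0]),f(t[1]),p[0][:2],p[1][:2],'ang',np.arctan2(d[1],d[0])); return p
show("sepL",edge(rb,'u',318,330,range(150,280,3),1),(130,280),.108)
show("sepR",edge(rb,'u',330,342,range(150,280,3),-1),(130,280),.108)
show("sepEnd",edge(rb,'v',120,135,range(327,333),1),(327,332),.108)
show("lip",edge(rb,'u',350,368,range(135,295,3),1),(130,300),.031)
show("flap+y",edge(rb,'v',118,135,range(365,460,3),1),(360,470),.031)
show("flap-y",edge(rb,'v',295,308,range(362,430,3),-1),(360,470),.031)
show("bd+y",edge(b[:,:,2],'v',104,117,range(205,310,3)),(200,480),.018)
show("bd-y",edge(b[:,:,2],'v',303,316,range(220,312,3)),(200,310),.018)
show("bd-x",edge(b[:,:,2],'u',195,215,range(120,270,3)),(120,280),.018)
E
```

```text
170 [136 138 143 143 142 140 141 138 108  78  78  75  74  63 138 138 141 148 149 111  92  90  94  94  93 118  77  78  81  76  76  74  74  96 135 141 145 150 152 144 146 141 141 143
 150 157 153 154 154 153] 
B-R [-46 -45 -47 -44 -46 -47 -46 -47 -41 -36 -34 -38 -33 -34 -58 -47 -48 -47 -49 -18  17  16  19  18  17 -14 -32 -36 -36 -36 -32 -33 -37 -43 -49 -47 -48 -47 -52 -45 -47 -47 -47 -45
 -59   7  11  11  10  11]
220 [138 143 145 142 145 140 125  77  80  81  80  65 147 155 154 151 152 108 100  99  99  98  98 119  72  77  79  80  79  76  68 148 153 152 153 154 135 143 141 140 135 139 149 150
 153 151 153 152 153 152] 
B-R [-45 -47 -47 -46 -46 -46 -45 -33 -36 -37 -35 -25 -61 -51 -49 -49 -48 -18  18  17  16  20  19 -26 -34 -37 -34 -36 -38 -35 -29 -61 -51 -50 -47 -49 -48 -47 -45 -47 -46 -59   8  10
  11  11  11  11  12  11]
270 [144 144 143 141 137  89  74  81  81  82 138 148 153 151 154 103  83  95  97  95  97 111  75  78  79  82  82  81 106 144 149 151 153 146 144 145 143 139 144 136 149 150 149 152
 151 151 151 152 150 151] 
B-R [-48 -47 -48 -46 -45 -37 -36 -34 -36 -38 -59 -45 -49 -48 -
[... 443 characters left out ...]
  0.0542] ang -0.440351476251803
lip 54 0.09 [360.6721 130.    ] [356.9646 300.    ] [0.6278 0.046 ] [ 0.5985 -0.1175] ang -1.7484243687979715
flap+y 32 0.13 [360.     127.0308] [470.     126.3096] [0.6276 0.0487] [0.7247 0.0315] ang -0.1752998370436275
flap-y 23 0.05 [360.     301.4918] [470.     300.9221] [ 0.6012 -0.1197] [ 0.7105 -0.1391] ang -0.1758990578171037
bd+y 35 0.1 [200.     110.8537] [480.     109.4228] [0.4865 0.089 ] [0.7395 0.0438] ang -0.17676065116290723
bd-y 31 0.12 [200.    309.426] [310.     309.0004] [ 0.4348 -0.1045] [ 0.5485 -0.1249] ang -0.17729952130619836
bd-x 50 0.17 [197.7442 120.    ] [210.7871 280.    ] [0.4824 0.0815] [ 0.4543 -0.0744] ang -1.7489922495610968
```

Run:
```python
from h import *; import pickle
np.set_printoptions(precision=4,suppress=True,linewidth=180)
a=cv2.imread("pics/w_rack.png");c=pickle.load(open("pics/w_rack.pkl","rb"))
R_=a[:,:,2].astype(int); rb=R_-a[:,:,0]
def show(n,e,t,z):
    f,k,s=e; p=[onz(c,f(x),z) for x in t]; d=p[1]-p[0]; print(n,k,round(s,2),f(t[0]),f(t[1]),p[0][:2],p[1][:2],'ang',np.arctan2(d[1],d[0])); return p
# shear rows to follow the slanted walls: window per band
def slant(u0,u1,sg,half=3,img=R_):
    P=[]
    for r in range(170,290,3):
        u=u0+(u1-u0)*(r-170)/100; lo=int(round(u))-half; hi=lo+2*half+1
        f=edge(img,'u',lo,hi,[r,r],sg)[0] if 0 else None
        l=cv2.GaussianBlur(img.astype(np.float32),(3,3),0)[r,lo:hi]; d=np.gradient(l)*sg; k=int(np.argmax(d[1:-1]))+1
        P.append((lo+np.sum(np.arange(len(d))*np.clip(d,0,None))/np.sum(np.clip(d,0,None)),r))
    P=np.array(P); k=np.polyfit(P[:,1],P[:,0],1); s=np.std(P[:,0]-np.polyval(k,P[:,1]))
    return (lambda t:np.array([np.polyval(k,t),t])),len(P),s
L=show("L",slant(373.5,369.5,-1),(160,300),.053)
Rr=show("R",slant(388.2,383.5,1),(160,300),.053)
X=show("base+x",slant(399.5,393.5,-1,img=rb),(160,290),.008)
T=show("base+y",edge(rb,'v',138,152,range(255,395,3),1),(255,395),.008)
B=show("base-y",edge(rb,'v',291,303,range(285,310,2),-1),(255,395),.008)
yaw=np.mean([np.arctan2(*(p[1]-p[0])[1::-1])+np.pi/2 for p in (L,Rr)]); print(yaw)
ex=np.array([np.cos(yaw),np.sin(yaw)]);ey=np.array([-ex[1],ex[0]])
for n,p in zip("LRX",(L,Rr,X)): print(n,[q[:2]@ex for q in p])
for n,p in zip("TB",(T,B)): print(n,[q[:2]@ey for q in p])
xs=np.mean([q[:2]@ex for q in L+Rr]); ys=np.mean([q[:2]@ey for q in T+B]); print("slot centre",xs,ys,xs*ex+ys*ey)
```

```text
L 40 0.23 [374.2929 160.    ] [368.631 300.   ] [ 0.5803 -0.2952] [ 0.567  -0.4259] ang -1.6723109208644051
R 40 0.15 [388.7508 160.    ] [381.6695 300.    ] [ 0.5927 -0.2964] [ 0.5793 -0.4271] ang -1.6730114376628165
base+x 40 0.07 [400.2386 160.    ] [392.471 290.   ] [ 0.6108 -0.3024] [ 0.5967 -0.4381] ang -1.6746951344506829
base+y 47 0.11 [255.     143.3202] [395.     144.3546] [ 0.4725 -0.2731] [ 0.6065 -0.287 ] ang -0.103327657221653
base-y 13 0.08 [255.     296.2841] [395.     297.4889] [ 0.4503 -0.4313] [ 0.599 -0.447] ang -0.1053402962890093
-0.10186485246871424
L [np.float64(0.6073237334783911), np.float64(0.6073697556602532)]
R [np.float64(0.6197990674760645), np.float64(0.6197530455139735)]
X [np.float64(0.6384184857319343), np.float64(0.6381409380984353)]
T [np.float64(-0.2236550361510121), np.float64(-0.22385203771403134)]
B [np.float64(-0.3832488603075182), np.float64(-0.3837683244755465)]
slot centre 0.6135614005321706 -0.30363106466202705 [ 0.5795 -0.3644]
```

Run:
```python
from mv import *
go(.5841,-.0291,.14,-.1785); line(.5841,-.0291,.0965,vel=.1); st()
effector.close(40); manip.sleep(.2); st()
line(.5841,-.0291,.21,vel=.12); st()
go(.5795,-.3644,.20,-.102); manip.sleep(.3); st(); shot("w_over")
print(manip.current_tcp_rot())
```

```text
t 4.93 p [ 0.5841 -0.0288  0.0964] F [-0.3215 -0.4348 -0.58  ] gap 0.0919
t 6.42 p [ 0.5841 -0.0291  0.0965] F [-1.1387  0.2509  0.9069] gap 0.0058
t 7.53 p [ 0.5835 -0.0293  0.2091] F [ 0.0529  0.1559 -1.0963] gap 0.0056
t 9.09 p [ 0.5801 -0.3632  0.2003] F [-0.4836 -0.6511 -0.8434] gap 0.0052
[0.7418 0.6706 0.     0.0001]
```

View pics/w_over.png

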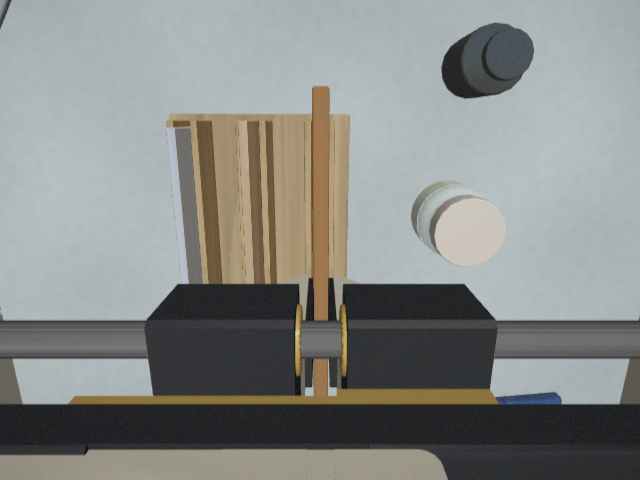

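The panel hangs straight (top at columns 312–329, parallel to the slot). I lower it with force checks.

Run:
```python
from mv import *
x,y,yaw=.5795,-.3644,-.102
line(x,y,.138,yaw,vel=.12); manip.sleep(.2); st()
f0=np.array(manip.current_force())
for z in (.128,.118,.108,.098,.092,.0885,.0872,.0862):
    line(x,y,z,vel=.06); f=np.array(manip.current_force())-f0; print(z,f)
    if f[2]>4 or np.hypot(*f[:2])>8: break
st()
```

```text
t 10.01 p [ 0.5802 -0.3646  0.1392] F [ 0.3332  0.4553 -0.4729] gap 0.0054
0.128 [ 0.0197 -0.3212 -0.9182]
0.118 [ 0.1413 -0.7514  0.5607]
0.108 [-0.2971 -0.7816 -1.1067]
0.098 [-0.7378 -0.442   1.0937]
0.092 [-0.3841 -0.4893 -0.4946]
0.0885 [ 0.0365 -0.9651 -0.9793]
0.0872 [ 0.0342 -0.0405  0.1125]
0.0862 [ 0.1149 -0.3614  1.2336]
t 12.28 p [ 0.5798 -0.3645  0.0865] F [0.4482 0.0939 0.7607] gap 0.0053
```

Run:
```python
from mv import *
effector.open_jaws(); manip.sleep(.1); st()
line(.5795,-.3644,.2,vel=.2); manip.sleep(.1); shot("w_placed")
go(.49,.345,.22,-.097); manip.sleep(.3); shot("w_strip"); st()
a=cv2.imread("pics/w_placed.png")[60:330,100:500];b=cv2.imread("pics/w_strip.png")[60:330,100:500]
cv2.imwrite("pics/c3.png",cv2.resize(np.vstack([a,b]),None,fx=1.1,fy=1.1))
```

```text
t 13.78 p [ 0.5795 -0.3644  0.0862] F [-0.6806  0.6875  1.1102] gap 0.0916
t 17.52 p [0.4902 0.3448 0.22  ] F [ 0.2819 -0.1738 -0.2593] gap 0.0917
```

View pics/c3.png

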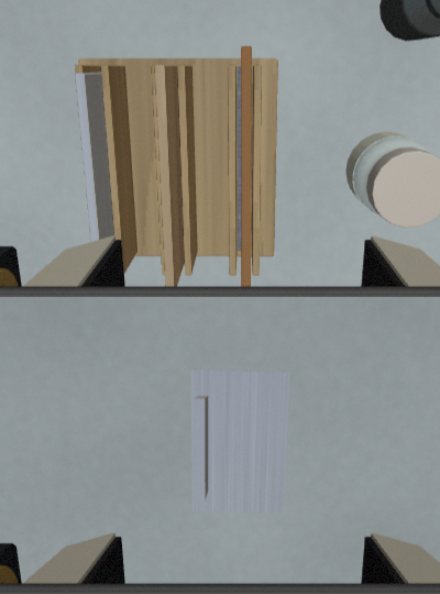

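The separator stands in the free slot with the felt visible beside it. The strip plate covers about columns 274–362, rows 128–255. I fit its edges.

Run:
```python
from h import *; import pickle
np.set_printoptions(precision=4,suppress=True,linewidth=180)
a=cv2.imread("pics/w_strip.png").astype(int);c=pickle.load(open("pics/w_strip.pkl","rb"))
g=a[:,:,0]-a[:,:,1]   # blue-green: strip bluish
g=cv2.GaussianBlur(g.astype(np.float32),(5,5),0)
print(g[190,265:285],g[190,350:372])
def show(n,e,t,z):
    f,k,s=e; p=[onz(c,f(x),z) for x in t]; d=p[1]-p[0]; print(n,k,round(s,2),f(t[0]),f(t[1]),p[0][:2],p[1][:2],'ang',np.arctan2(d[1],d[0])); return [q[:2] for q in p]
F=show("front",edge(g,'u',348,372,range(138,245,3),-1),(135,250),.004)
K=show("back",edge(g,'u',264,285,range(138,245,3),1),(135,250),.004)
T=show("+y",edge(g,'v',118,138,range(285,352,3),1),(280,355),.004)
B=show("-y",edge(g,'v',245,265,range(285,352,3),-1),(280,355),.004)
an=[np.arctan2(*(p[1]-p[0])[::-1]) for p in (F,K,T,B)]
yaw=np.mean([an[0]+np.pi/2,an[1]+np.pi/2,an[2],an[3]]);ex=np.array([np.cos(yaw),np.sin(yaw)]);ey=np.array([-ex[1],ex[0]])
m=lambda p,e:np.mean([q@e for q in p])
f,k,t,b=m(F,ex),m(K,ex),m(T,ey),m(B,ey)
print("yaw",yaw,"len",f-k,"wid",t-b,"centre",(f+k)/2*ex+(t+b)/2*ey,"rib",((f+k)/2-.03)*ex+(t+b)/2*ey)
rt=((f+k)/2-.03)*ex+(t+b)/2*ey
for s in (-.04,.04): 
  for d in (-.004,.004): print(pix(c,[*(rt+s*ey+d*ex),.038]))
# rib shadow side edge
show("ribR",edge(a[:,:,2].astype(np.float32),'u',280,296,range(155,235,3),-1),(150,240),.038)
```

```text
[ 2.0352  2.168   2.3281  2.2891  2.0391  1.9062  1.957   2.3984  4.2266  7.4219 10.0625 11.1328 11.418  11.582  11.7422 11.8398 11.7578 11.6016 11.5273 11.0273] [10.5156 10.3672 10.4961 10.6367 10.5898 10.5    10.5234 10.5664 10.4688  9.6992  7.4805  4.3945  2.2266  1.6016  1.7344  1.8164  1.6328  1.5664  1.8516  2.1172  2.1172  2.0078]
front 36 0.08 [362.9202 135.    ] [357.3906 250.    ] [0.5346 0.4011] [0.5217 0.2939] ang -1.6897589527766377
back 36 0.07 [273.1581 135.    ] [274.3422 250.    ] [0.4547 0.4089] [0.4419 0.3017] ang -1.6890561111525706
+y 23 0.11 [280.     126.0783] [355.     127.7255] [0.4617 0.416 ] [0.528  0.4081] ang -0.11875373214115416
-y 23 0.1 [280.    254.555] [355.     255.9961] [0.4468 0.2965] [0.519 0.288] ang -0.11771033685333439
yaw -0.11842161983347592 len 0.08023587765676637 wid 0.12034771960180535 centre [0.4883 0.3522] rib [0.4585 0.3558]
[276.9033 245.0038]
[286.0456 245.1868]
[276.1298 152.0434]
[285.8601 152.2503]
ribR 27 0.04 [285.7024 150.    ] [285.7939 240.    ] [0.4673 0.3968] [0.4581 0.3203] ang -1.6903168042795524
```

```bash
cat >> mv.py <<'E'
BY=-.1775; EX=np.array([np.cos(BY),np.sin(BY)]); EY=np.array([-EX[1],EX[0]])
def bd(x,y=0): return (.6100+x)*EX+(.0737+y)*EY   # board coords -> world xy
E
python3 - <<'E'
from mv import *
go(.4585,.3558,.08,-.1184); line(.4585,.3558,.010,vel=.1); manip.sleep(.15); st()
effector.close(60); manip.sleep(.2); st()
line(.4585,.3558,.10,vel=.12); st()
p=bd(-.117); go(*p,.10,BY); line(*p,.040,vel=.1); manip.sleep(.3); st(); print(manip.current_wrist_torque()); shot("w_pre")
E
```

```text
t 19.16 p [0.4589 0.3563 0.0107] F [ 0.3156 -0.1389 -1.0115] gap 0.092
t 20.62 p [0.4584 0.3558 0.01  ] F [ 0.3071 -0.9501 -0.086 ] gap 0.008
t 21.52 p [0.4582 0.3551 0.0993] F [ 0.5806  0.4163 -3.0158] gap 0.0078
t 23.97 p [ 0.4987 -0.0147  0.0405] F [-0.3382 -0.9394 -3.0341] gap 0.0074
[-0.0245  0.0333 -0.0066]
```

View pics/w_pre.png

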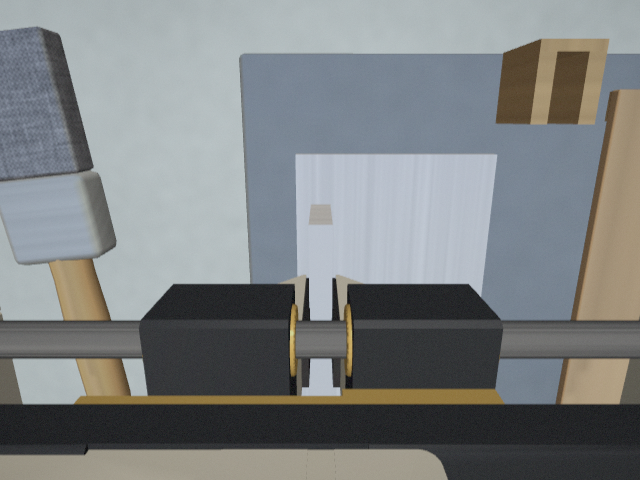

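The strip is held level and square in front of the posts: front edge at column ~490, +y edge at row 154, flap lip at column ~610 and board +y edge at row 53. I measure the relative alignment.

Run:
```python
from h import *; import pickle
from mv import EX,EY,BY
np.set_printoptions(precision=4,suppress=True,linewidth=180)
a=cv2.imread("pics/w_pre.png").astype(np.float32);c=pickle.load(open("pics/w_pre.pkl","rb"))
g=a[:,:,2]; rb=a[:,:,2]-a[:,:,0]
def show(n,e,t,z):
    f,k,s=e; p=[onz(c,f(x),z)[:2] for x in t]; d=p[1]-p[0]; print(n,k,round(s,2),f(t[0]),f(t[1]),'bd',[(np.array([q@EX,q@EY])-[.61,.0737])*1e3 for q in p],'ang-BY',(np.arctan2(d[1],d[0])-BY+np.pi/4)%(np.pi/2)-np.pi/4)
show("s front",edge(g,'u',478,502,range(165,275,3),-1),(165,275),.034)
show("s back",edge(g,'u',288,303,range(165,275,3),1),(165,275),.034)
show("s +y",edge(g,'v',146,162,range(305,485,4),1),(305,485),.034)
show("bd +y",edge(g,'v',46,60,range(260,485,4),-1),(260,485),.018)
show("bd -x",edge(g,'u',234,258,range(70,200,4),-1),(70,200),.018)
print(rb[200,585:639]); print(rb[300,560:625])
show("lip",edge(rb,'u',565,625,range(140,390,5),1),(140,380),.031)
```

```text
s front 37 0.04 [495.6922 165.    ] [483.0942 275.    ] bd [array([-45.3973,  55.8368]), array([-45.3895,   8.5262])] ang-BY 0.00016393181521046074
s back 37 0.07 [295.0489 165.    ] [296.8798 275.    ] bd [array([-126.1627,   55.8551]), array([-126.1727,    8.5651])] ang-BY -0.00021236349445730163
s +y 45 0.03 [305.     153.4763] [485.     153.4701] bd [array([-122.1111,   60.4166]), array([-50.1992,  60.4046])] ang-BY -0.00016702746930408185
bd +y 57 0.06 [260.      52.9138] [485.      53.2455] bd [array([-140.7716,   99.8517]), array([-48.237 ,  99.7257])] ang-BY -0.0013618526514701523
bd -x 33 0.09 [239.0742  70.    ] [245.5952 200.    ] bd [array([-149.7261,   93.2973]), array([-149.7409,   38.5064])] ang-BY -0.00027013113510609976
[-24. -26. -23. -23. -23. -24. -24.  13.  35.  40.  37.  38.  41.  52.  62.  53.  43.  44.  44.  44.  42.  43.  42.  43.  42.  43.  42.  41.  42.  43.  41.  42.  41.  39.  42.
  40.  44.  41.  43.  43.  41.  41.  44.  43.  43.  42.  43.  40.  42.  43.  42.  42.  42.  42.]
[-23. -26. -25. -24. -24. -25. -26. -23. -26. -24. -25. -26. -24. -24.  18.  38.  40.  39.  37.  46.  60.  54.  44.  44.  41.  43.  42.  42.  43.  43.  42.  44.  42.  42.  41.
  41.  41.  42.  40.  40.  42.  41.  43.  41.  42.  44.  43.  44.  44.  43.  43.  42.  42.  42.  44.  41.  43.  42.  41.  43.  43.  41.  43.  41.  41.]
lip 36 1.02 [601.6969 140.    ] [562.9697 380.    ] bd [array([-2.5009, 65.5078]), array([ -0.2254, -46.2056])] ang-BY 0.02036595542488584
```

Run:
```python
from mv import *
line(*bd(-.117),.029,vel=.05); manip.sleep(.2); st()
f0=np.array(manip.current_force())
for x in (-.09,-.075,-.065,-.055,-.048,-.0407):
    line(*bd(x),.029,vel=.06); manip.sleep(.05); f=np.array(manip.current_force())-f0; print(x,f)
    if np.linalg.norm(f)>8: break
manip.sleep(.3); st(); 
z=.029
for i in range(25):
    z-=.0005; line(*bd(x),z,vel=.02); manip.sleep(.1)
    F=np.mean([manip.current_force()[2] for _ in range(3)])
    print(round(z,4),round(F,2),end=' | ')
    if F>7.5: break
st()
```

```text
t 24.58 p [ 0.4982 -0.0144  0.0289] F [ 0.0172  0.7175 -2.8515] gap 0.0076
-0.09 [ 0.1678 -1.4241  0.2274]
-0.075 [-0.3646 -1.0952  0.3491]
-0.065 [ 0.1356 -0.6405  0.3051]
-0.055 [ 0.1255 -1.7175  0.5418]
-0.048 [-0.7518 -0.2514  0.0124]
-0.0407 [-0.4709 -0.8651 -0.6914]
t 27.36 p [ 0.5732 -0.028   0.029 ] F [ 0.3589  0.0328 -3.251 ] gap 0.0078
0.0285 -2.75 | 0.028 -2.27 | 0.0275 5.78 | 0.027 9.73 | t 28.76 p [ 0.5734 -0.028   0.0279] F [-4.0229 -0.6358  9.7292] gap 0.0074
```

Run:
```python
from mv import *
def avg():
    L=[]
    for _ in range(10): manip.sleep(.05); L.append(manip.current_force())
    return np.mean(L,0)
print(avg()); line(*bd(-.0407),.0271,vel=.02); print(avg(),manip.current_wrist_torque()); st(); shot("w_end")
s=viewer.get_image("scene")[:,:,::-1]; t=viewer.get_image("top")[:,:,::-1]
w=cv2.imread("pics/w_end.png")
cv2.imwrite("pics/c4.png",np.vstack([cv2.resize(w[:330],(600,309)),np.hstack([crop(s,190,180,200,140,1.5),crop(t,280,155,200,140,1.5)])]))
```

```text
[-4.39876047 -0.77843415 10.07122086]
[-4.12759718 -0.92461928  9.18727575] [-0.19638451  0.81887174  0.03120089]
t 30.01 p [ 0.5734 -0.028   0.028 ] F [-4.3764 -1.6009  9.0792] gap 0.0075
```

View pics/c4.png

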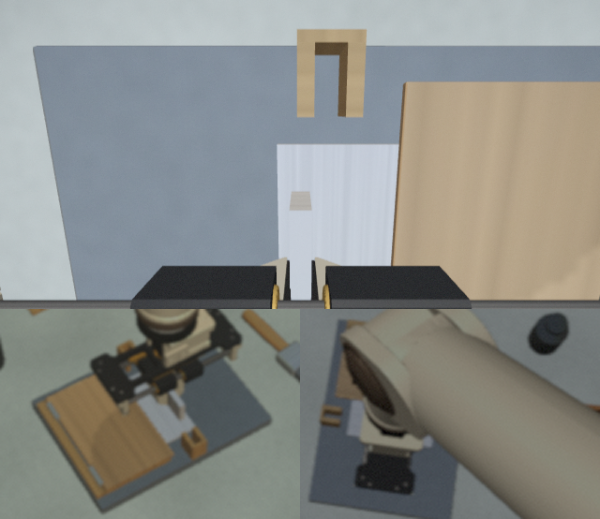

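Run:
```python
from h import *; import pickle
from mv import EX,EY,BY
np.set_printoptions(precision=2,suppress=True,linewidth=180)
a=cv2.imread("pics/w_end.png").astype(np.float32);c=pickle.load(open("pics/w_end.pkl","rb"))
g=a[:,:,2]; rb=g-a[:,:,0]
def show(n,e,t,z):
    f,k,s=e; p=[onz(c,f(x),z)[:2] for x in t]; d=p[1]-p[0]; print(n,k,round(s,2),f(t[0]),f(t[1]),'bd',[(np.array([q@EX,q@EY])-[.61,.0737])*1e3 for q in p],'ang',(np.arctan2(d[1],d[0])-BY+np.pi/4)%(np.pi/2)-np.pi/4)
show("s back",edge(g,'u',288,304,range(165,270,3),1),(165,270),.022)
show("s +y",edge(g,'v',146,162,range(302,420,4),1),(302,420),.022)
show("bd +y",edge(g,'v',42,56,range(60,310,4),-1),(60,310),.018)
show("flap +y",edge(rb,'v',80,96,range(440,630,4),1),(440,630),.031)
P=[]
for r in range(110,280,10):
    u=np.argmax(rb[r,412:445]>5)+412; P.append((u,r))
k=np.polyfit([p[1] for p in P],[p[0] for p in P],1)
for r in (110,280):
    for z in (.026,): q=onz(c,(np.polyval(k,r),r),z)[:2]; print("lip",z,(np.array([q@EX,q@EY])-[.61,.0737])*1e3)
```

```text
s back 35 0.07 [295.02 165.  ] [296.8 270. ] bd [array([-50.19,  56.03]), array([-50.18,  11.18])] ang 0.0003169766647896921
s +y 30 0.04 [302.   153.45] [420.   153.47] bd [array([-47.34,  60.58]), array([-0.36, 60.58])] ang 8.071635513084985e-06
bd +y 63 0.02 [60.   48.17] [310.    48.16] bd [array([-139.35,   99.78]), array([-43.98,  99.8 ])] ang 0.00024663045283590534
flap +y 48 0.02 [440.   86.8] [630.    86.78] bd [array([ 3.12, 84.95]), array([71.67, 84.97])] ang 0.0002977809643145424
lip 0.026 [ 0.93 77.05]
lip 0.026 [0.88 8.19]
```

```bash
python3 -c "
from bench import manip
print(manip.hand_in())"
```

```text
the job is handed in; nothing more can be done
None
```

The job is handed in. The separator stands in the free felt-lined slot, and the strip is tucked about 29–30 mm under the flap, square and within 1 mm of centre. I saw no sign of the flap lifting, and the strip is still held and pressed flat at about 9 N on the wrist sensor (about 12 N on the board with its weight).

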